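# Set a watch dial in the inspection stand and hold the pop-up loupe at its second stop

### The arm

A 7-joint arm with a two-finger parallel gripper is mounted at the origin on the work surface. World frame = base frame: x ahead of the robot, y to its left, z up, the work surface at z = 0. Lengths are in m, angles in rad, forces in N, time in s.
With the tool pointing down it reaches from about 0.4 to 0.85 m from the base axis. Payload 4.5 kg.
Tool frame: the origin (TCP) lies on the centre line of the jaws, within the pads' length; the fingertips stand 8 mm ahead of it and the grasp point (between the pads) lies 11 mm behind it; z points along the fingers, x is the direction in which the jaws open and shut, and the axes are right-handed (so a half turn about z gives the same grasp; the last joint's range is limited). The gripper opens to 88 mm and grips with 3 to 60 N. Pads are 18 mm wide; open, the fingers measure 123 mm over their backs; the gripper's body (75 mm by 187 mm) begins 45 mm behind the grasp point.
Start: joints at [1.207, 0.689, -0.195, 1.565, 0.157, 0.902, -0.215], TCP at [0.242, -0.576, 0.247] pointing down, gripper open.
Joint ranges: [-3.01, 3.01], [-0.46, 2.08], [-1.47, 1.51], [0.13, 2.56], [-1, 4.14], [0.04, 2.09], [-2.66, 2.66]. Speed limits (rad/s): [2.57, 2.57, 3.14, 3.14, 3.14, 3.14, 3.14].

### API

Orientations are given as a unit quaternion [x, y, z, w].
In Python, from plant import r gives the robot as it stands.
- The arm moves only by the shell command python3 -m pendant 'ROWS' [FORCE]. ROWS is JSON, a list of rows, each a list of 3 entries, a list of its own where there are three numbers: the turn, a rotation vector about the tool's x, y, z in rad, then the shift along the tool's x, y, z in m, then the opening, from 0 (shut) to 1 (fully open). In form: [[[wx, wy, wz], [tx, ty, tz], claw], ...]. A call has 1 to 10 rows; each row is the pose to reach, as a shift and turn from the pose commanded when the call began, along the tool's axes at that moment; what a row does not reach only later rows make up. A row lasts 1/10 s, in which the tool goes at most 50 mm and 8.59 degrees, less where a joint would pass 70% of its speed; a pose out of reach is approached as far as the arm can. A call with a gripper value outside its range is refused whole. The fingers move at their own pace and stop on an object; FORCE is the grip in N (left out, the last holds). Time passes only in rows, so rows that repeat a pose let the fingers close. It gives the time, the measured TCP pose, the force and the opening at its end, in the units of the state.
- r.get_state(): the state, without advancing time (a new reading comes with each control period).
- r.snapshot(name): name is "scene" or "top" or "wrist"; returns a dict with "image" (384x512x3 uint8, red, green, blue), "mtx" (3x3 intrinsics, pixels), "dist" ([k1, k2, p1, p2, k3] as OpenCV has them; the pictures are not rectified), "R" (3x3) and "t" (3): a world point X has camera coordinates R X + t; the wrist camera has in their place "T_tool_cam" (4x4, takes a point from camera to tool coordinates, whose origin is the TCP and whose axes are the tool frame's). Camera axes: x right, y down, z forward; pixel columns grow to the right and rows downward; lengths in m; the calibration is good to about 2 mm. A picture is of the moment at which its call begins: read the wrist's pose just before it. There is no depth.
- r.finish_job(): hands the job in, once; it reports no verdict.
The state is a dict: "clock": time; "q": joint angles; "qd": joint speeds; "joint_torque": joint torques, N m; "tool_pos": TCP position; "eef_rot": TCP orientation; "contact_force": force on the tool from outside, world axes, zero at the start; "moment": the same for the moment, N m; "opening": opening from 0.0 (shut) to 1.0 (fully open).
Only numpy, scipy, OpenCV 4.12 (cv2) and the standard library are available. Lean on these libraries where they do the work, as an engineer would, in place of code of your own. Each camera call takes 0.05 s, during which the arm holds its last target. There are 200 camera calls.

### The job

Slide the flat dial carrier edgewise down into the slot of the inspection stand, centred, fully home and with its dial facing the loupe, and let go of it. Then squeeze the red release button on the loupe's head, pull the head up to its second stop (the end of its travel) and finish while holding it there, button still squeezed in. Leave the spray bottle, the blower and the oil cups alone.

Things in the scene. Friction and masses are not known exactly. Their poses are not given: they have to be found in the camera images.
- stand: inspection stand, screwed down and immovable: grey base plate 120 (x) by 240 (y) by 10 mm. Origin: centre of the plate's underside, z up. At y = -75 mm an aluminium slotted pillar (60 x 40 mm, top 82 mm up, blue top edges); at y = +75 mm the loupe's square steel telescope tube (20 mm, top 95 mm up) with the loupe's black head on it.
- slot_mouth (a point): centre of the slot's mouth, level with the pillar's top, 82 mm above the bench; axes as the stand's. The slot runs along the stand's x, 60 mm long and open at both ends, 8 mm wide with bevelled lips that widen it to 14 mm at the very top, and 22 mm deep
- carrier_mid (a point): the dial carrier: loose upright brass plate 70 (x) x 5 (y) x 66 mm, blue grip bar 60 x 14 (y) x 16 mm along its top; 80 mm tall, 120 g. Point: on its centre line, 40 mm above its lower edge; the bar's middle is 32 mm higher. +y: the side with the white dial, z up. It starts standing in a slot (8 mm wide, 14 deep, floor 8 mm above the bench) of a low wooden rest, 60 x 40 x 22 mm
- dial_front (a point): a point in the air 50 mm straight out (carrier's +y) from the carrier's middle plane, in front of the centre of the white dial (34 mm across, 44 mm above the carrier's lower edge): it tells which way the dial looks. The dial must look towards the stand's +y, where the loupe is
- head (a point): centre of the loupe's black grip head, 30 (x) x 28 (y) x 46 mm high, 123 mm above the bench when down; axes as the stand's; it rises with the loupe. The red button, 22 (y) x 38 mm high, stands 8 mm proud of its +x side (38 mm over both, 32 when pressed): fingers closing along x press it. A rod runs 42 mm to -y from its lower end, then down to the upright lens
- loupe (a joint): height of the loupe on its telescope, m: 0 down, first stop 0.035, second stop and end of travel 0.070. The catch locks it at each stop while the button is out, and lets it slide while the button is in; a spring and its weight draw it down with about 5 N, plus 1 N of friction
- release (a joint): red release button, m: 0 out, 0.006 fully pressed towards the stand's -x; takes 3 N to start and 7 N fully in; frees the catch beyond 0.004; springs out when let go
- spray_mid (a point): small green spray bottle, loose, 36 mm across, 95 mm tall; bystander; point half-way up
- blower_mid (a point): red rubber-bulb dust blower standing upright, loose, 50 mm across, 90 mm tall; bystander; point 30 mm up
- oilcups_mid (a point): black round stand with four coloured oil cups, loose, 60 mm across, 24 mm tall; bystander; point half-way up

How it is judged:
By the outcome, as a careful person would: the job done as asked, in the order asked, and still so for the second after the job is handed in, while the arm keeps its last pose, push and grip.
It also fails if it takes over 48 s, if anything falls off the work surface, if the arm or the gripper's body presses on something with over 40 N, if the wrist force passes 120 N, or if a joint passes its speed limit or range.

## Working session

There is one attempt and no reset: what is moved stays moved. The work goes in short steps, Python scripts to look and compute and a shell command to move; the robot and the scene stay as the last step left them, time stands still between calls to the robot, and variables do not carry over. Pictures are saved under pics/ and viewed, about 8 in all and at most 12, crops included, and the job is handed in when it is done.

```bash
ls; mkdir -p pics
python3 - <<'E'
from plant import r
import cv2,numpy as np,pickle
s=r.get_state();print({k:np.round(v,4).tolist() for k,v in s.items()})
for n in("scene","top"):
    d=r.snapshot(n);pickle.dump(d,open(n+".pkl","wb"));cv2.imwrite(f"pics/{n}0.png",d["image"][:,:,::-1])
    print(n,d["mtx"].tolist(),d["dist"],np.round(d["R"],3).tolist(),d["t"])
E
```

```text
pics
{'clock': 0.0, 'q': [1.2068, 0.69, -0.1945, 1.5663, 0.1573, 0.9025, -0.2151], 'qd': [-0.0009, -0.0, 0.001, 0.0015, -0.0002, -0.0002, 0.0004], 'joint_torque': [-0.0002, -52.7558, -1.2662, -15.3427, -0.0525, 0.0067, 0.0002], 'tool_pos': [0.2418, -0.5757, 0.2459], 'eef_rot': [0.8329, -0.5534, -0.0008, -0.0004], 'contact_force': [0.4395, 0.3638, -0.1954], 'moment': [0.0522, -0.0107, -0.0167], 'opening': 1.0008}
scene [[390.50256202150547, 0.0, 254.08731788362675], [0.0, 390.50256202150547, 190.76080769416515], [0.0, 0.0, 1.0]] [-0.0824509  0.         0.         0.         0.       ] [[-0.126, 0.992, 0.023], [0.55, 0.089, -0.83], [-0.825, -0.092, -0.557]] [ 0.04918726 -0.24347406  1.54424895]
top [[355.2948932425558, 0.0, 254.42190185469252], [0.0, 355.2948932425558, 188.9120193735735], [0.0, 0.0, 1.0]] [-0.08645089  0.          0.          0.          0.        ] [[-0.041, -0.999, -0.0], [-0.974, 0.04, -0.224], [0.224, -0.009, -0.975]] [0.02128912 0.61685446 0.83146151]
```

View pics/scene0.png

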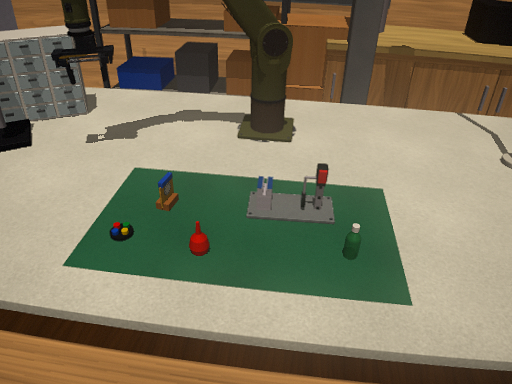

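View pics/top0.png

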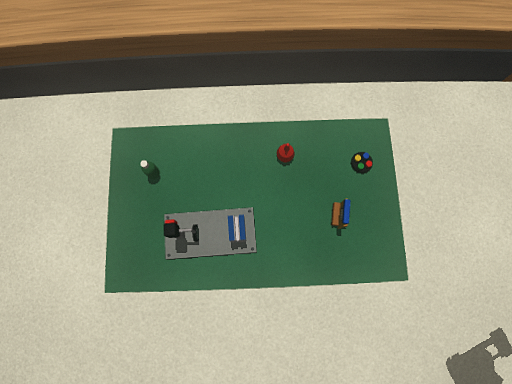

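The scene picture shows the carrier (scene ~(165,190), top ~(343,213)) standing in its rest, and the stand (top ~(210,233)) with the pillar to the robot's right and the loupe on the left. I'll zoom in on both.

Run:
```python
import cv2,numpy as np,pickle
t=pickle.load(open("top.pkl","rb"))["image"];s=pickle.load(open("scene.pkl","rb"))["image"]
def c(im,x0,y0,w,h,k): return cv2.resize(im[y0:y0+h,x0:x0+w],None,fx=k,fy=k,interpolation=cv2.INTER_CUBIC)
A=c(t,158,200,104,65,5)   # 520x325
B=c(t,320,190,40,65,5)     #200x325
C=c(s,240,155,104,70,5-.0).copy()[:275]
C=c(s,240,160,104,55,5);D=c(s,145,160,40,55,5)
cv2.imwrite("pics/crop.png",np.vstack([np.hstack([A,B]),np.hstack([C,D])])[:,:,::-1])
```

```text
(no output)
```

View pics/crop.png

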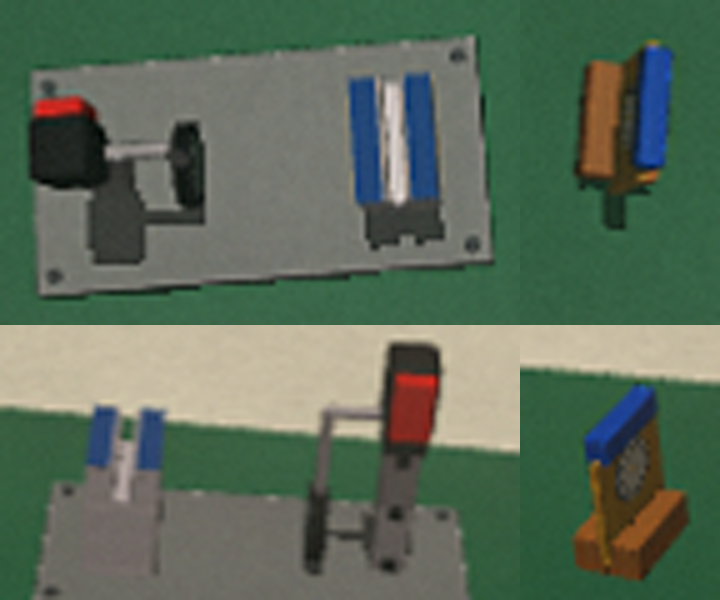

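Dial is visible on the carrier's +y side (crop lower right), so little turning is needed. I'll compute poses from the plate corners, slot and bar top.

```bash
cat > h.py <<'E'
import cv2,numpy as np,pickle
from scipy.spatial.transform import Rotation as Ro
def ray(d,px,z):
    u=cv2.undistortPoints(np.array(px,float).reshape(-1,1,2),d["mtx"],d["dist"]).reshape(-1,2)
    R,t=np.array(d["R"]),np.array(d["t"]);C=-R.T@t
    D=np.c_[u,np.ones(len(u))]@R
    return C+D*((z-C[2])/D[:,2])[:,None]
def wristcam(d,pos,q):
    T=np.eye(4);T[:3,:3]=Ro.from_quat(q).as_matrix();T[:3,3]=pos
    M=np.linalg.inv(T@d["T_tool_cam"]);d["R"]=M[:3,:3];d["t"]=M[:3,3];return d
E
python3 - <<'E'
from h import *
d=pickle.load(open("top.pkl","rb"))
A=lambda l:[(x/5+158-.4,y/5+200-.4) for x,y in l]
B=lambda l:[((x-520)/5+320-.4,y/5+190-.4) for x,y in l]
p=ray(d,A([(33,70),(473,37),(493,262),(38,297)]),.01);print(p.round(4),p.mean(0),np.linalg.norm(np.diff(p,axis=0),axis=1))
v=(p[0]+p[3]-p[1]-p[2]);print("stand yaw",np.degrees(np.arctan2(-v[0],v[1])))
m=ray(d,A([(349,79),(430,73),(439,198),(358,205)]),.082);print("pillar",m.round(4),m.mean(0));
h=ray(d,A([(31,118),(92,116),(104,178),(36,184)]),.146);print("headtop",h.round(4),h.mean(0))
b=ray(d,B([(645,42),(672,45),(664,168),(638,166)]),.088);print("bar",b.round(4),b.mean(0));v=b[0]+b[1]-b[2]-b[3];print("yaw",np.degrees(np.arctan2(v[1],v[0])))
s=pickle.load(open("scene.pkl","rb"))
S=lambda l:[((x-520)/5+145-.4,(y-325)/5+160-.4) for x,y in l]
print("bar scene",ray(s,S([(589,440),(606,446),(656,398),(640,386)]),.088).mean(0))
for n,dd in(("scene",s),("top",d)):
  pass
print(ray(s,[(x/5+240-.4,(y-325)/5+160-.4) for x,y in[(90,408),(165,409),(160,470),(88,468)]],.082).mean(0))
E
```

```text
[[ 0.573   0.2402  0.01  ]
 [ 0.5815  0.0034  0.01  ]
 [ 0.4619 -0.0023  0.01  ]
 [ 0.4526  0.2363  0.01  ]] [0.51725819 0.11940224 0.01      ] [0.2368885  0.11974156 0.23874977]
stand yaw 2.150122180052135
pillar [[0.5503 0.0653 0.082 ]
 [0.5517 0.0253 0.082 ]
 [0.4902 0.0231 0.082 ]
 [0.4884 0.0625 0.082 ]] [0.52013043 0.04407153 0.082     ]
headtop [[0.528  0.2066 0.146 ]
 [0.5279 0.1785 0.146 ]
 [0.4995 0.1729 0.146 ]
 [0.4978 0.2039 0.146 ]] [0.51330944 0.19048014 0.146     ]
bar [[ 0.5807 -0.2267  0.088 ]
 [ 0.5786 -0.2401  0.088 ]
 [ 0.5176 -0.2301  0.088 ]
 [ 0.5192 -0.2174  0.088 ]] [ 0.54902901 -0.22859447  0.088     ]
yaw -8.981616268619915
bar scene [ 0.5485934  -0.22709109  0.088     ]
[0.51665359 0.0433994  0.082     ]
```

```bash
cat >> h.py <<'E'
def plan(r,pos,ang):
    "print shift/turn in tool axes to reach TCP pos, pointing down, tool x at world angle ang (deg)"
    s=r.get_state();Rt=Ro.from_quat(s["eef_rot"]);x=np.array([np.cos(np.radians(ang)),np.sin(np.radians(ang)),0]);z=np.array([0,0,-1.])
    Rg=Ro.from_matrix(np.c_[x,np.cross(z,x),z])
    print("t",s["clock"],"pos",s["tool_pos"].round(4) if hasattr(s["tool_pos"],"round") else s["tool_pos"],"xang",np.degrees(np.arctan2(*Rt.as_matrix()[[1,0],0])).round(2),"q",np.round(s["q"],2))
    print("turn",(Rt.inv()*Rg).as_rotvec().round(4),"shift",Rt.inv().apply(np.array(pos)-s["tool_pos"]).round(4),"F",np.round(s["contact_force"],1))
E
python3 -c "
from h import *;from plant import r
plan(r,[.549,-.228,.22],-99)"
```

```text
t 0.1 pos [ 0.2419 -0.5757  0.246 ] xang -67.2 q [ 1.21  0.69 -0.19  1.57  0.16  0.9  -0.22]
turn [0.0006 0.0015 0.555 ] shift [-0.2015 -0.4179  0.0263] F [-0.2 -0.4  0.3]
```

```bash
python3 -m pendant '[[[0,0,0.05],[-0.015,-0.03,0],1],[[0,0,0.11],[-0.035,-0.072,0],1],[[0,0,0.17],[-0.055,-0.115,0],1],[[0,0,0.24],[-0.078,-0.16,0],1],[[0,0,0.31],[-0.1,-0.205,0.01],1],[[0,0,0.38],[-0.122,-0.25,0.01],1],[[0,0,0.45],[-0.145,-0.3,0.02],1],[[0,0,0.51],[-0.168,-0.345,0.02],1],[[0,0,0.54],[-0.19,-0.39,0.026],1],[[0,0,0.555],[-0.2015,-0.418,0.026],1]]'; python3 -m pendant '[[[0,0,0],[0,0,0],1],[[0,0,0],[0,0,0],1],[[0,0,0],[0,0,0],1]]'
python3 - <<'E'
from h import *;from plant import r
plan(r,[.549,-.228,.22],-99)
s=r.get_state();d=wristcam(r.snapshot("wrist"),s["tool_pos"],s["eef_rot"]);pickle.dump(d,open("w1.pkl","wb"));cv2.imwrite("pics/w1.png",d["image"][:,:,::-1])
E
```

```text
clock: 1.1
tool_pos: [0.5509, -0.2246, 0.2198]
eef_rot: [-0.65, 0.76, 0.001, 0.0]
contact_force: [0.2, -0.5, -0.8]
opening: 1.001
clock: 1.4
tool_pos: [0.5481, -0.2301, 0.2205]
eef_rot: [-0.649, 0.761, 0.0, -0.001]
contact_force: [0.0, -0.3, 0.0]
opening: 1.0
t 1.4 pos [ 0.5481 -0.2301  0.2205] xang -99.13 q [ 0.3   0.68  0.03  1.7  -0.02  0.77 -1.39]
turn [ 0.0013 -0.0013 -0.0022] shift [-0.0022 -0.0005  0.0005] F [ 0.  -0.3  0. ]
```

View pics/w1.png

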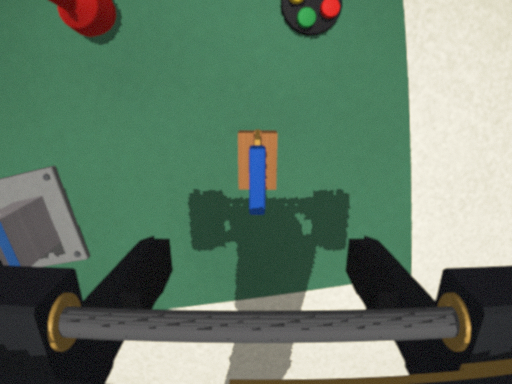

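Wrist view: blue bar spans columns 250–266, rows 147–213, with the oil cups and blower well clear. Next, refine it.

Run:
```python
from h import *;from plant import r
d=pickle.load(open("w1.pkl","rb"));im=d["image"].astype(int)
m=((im[:,:,2]>110)&(im[:,:,2]>im[:,:,0]+60)&(im[:,:,2]>im[:,:,1]+40)).astype(np.uint8);m[:,:200]=0;m[:,320:]=0
c=cv2.findContours(m,0,1)[0];c=max(c,key=len);rr=cv2.minAreaRect(c);print(rr)
b=ray(d,cv2.boxPoints(rr),.088);print(b.round(4),b.mean(0),np.linalg.norm(np.diff(b,axis=0),axis=1))
e=sorted(range(4),key=lambda i:b[i][0]);v=b[e[2:]].sum(0)-b[e[:2]].sum(0);y=np.degrees(np.arctan2(v[1],v[0]));print("yaw",y)
p=b.mean(0);plan(r,[p[0],p[1],.080+.0-.011],y-90)
```

```text
((256.5, 178.0), (62.0, 15.0), 90.0)
[[ 0.5798 -0.2284  0.088 ]
 [ 0.5778 -0.2406  0.088 ]
 [ 0.5237 -0.2322  0.088 ]
 [ 0.5258 -0.2192  0.088 ]] [ 0.55175449 -0.230096    0.088     ] [0.01237639 0.05482306 0.01313809]
yaw -9.274172765191292
t 1.45 pos [ 0.548  -0.2304  0.2207] xang -99.17 q [ 0.3   0.68  0.03  1.7  -0.02  0.77 -1.39]
turn [ 0.001  -0.0012  0.0017] shift [-0.0011 -0.0038  0.1517] F [-0.3 -0.   0.7]
```

```bash
python3 -m pendant '[[[0,0,0],[0,-0.001,0.03],1],[[0,0,0],[0,-0.002,0.065],1],[[0,0,0],[0,-0.002,0.1],1],[[0,0,0],[0,-0.002,0.13],1],[[0,0,0],[0,-0.002,0.145],1],[[0,0,0],[0,-0.002,0.151],1],[[0,0,0],[0,-0.002,0.151],0.5],[[0,0,0],[0,-0.002,0.151],0.3],[[0,0,0],[0,-0.002,0.151],0.2]]' 25; python3 -m pendant '[[[0,0,0],[0,0,0],0],[[0,0,0],[0,0,0],0],[[0,0,0],[0,0,0],0],[[0,0,0],[0,0,0],0],[[0,0,0],[0,0,0],0],[[0,0,0],[0,0,0],0]]' 25
```

```text
clock: 2.35
tool_pos: [0.5523, -0.2293, 0.0712]
eef_rot: [-0.649, 0.761, -0.001, 0.001]
contact_force: [-0.8, -0.4, 1.5]
opening: 0.748
clock: 2.95
tool_pos: [0.5514, -0.2288, 0.0697]
eef_rot: [-0.649, 0.76, -0.0, -0.0]
contact_force: [-0.4, -0.3, -0.7]
opening: 0.208
```

```bash
python3 -m pendant '[[[0,0,0],[0,0,0],0],[[0,0,0],[0,0,0],0],[[0,0,0],[0,0,0],0],[[0,0,0],[0,0,0],0]]' 35; python3 -m pendant '[[[0,0,0],[0,0,-0.005],0],[[0,0,0],[0,0,-0.015],0],[[0,0,0],[0,0,-0.03],0],[[0,0,0],[0,0,-0.05],0],[[0,0,0],[0,0,-0.07],0],[[0,0,0],[0,0,-0.09],0],[[0,0,0],[0,0,-0.11],0],[[0,0,0],[0,0,-0.125],0],[[0,0,0],[0,0,-0.13],0],[[0,0,0],[0,0,-0.13],0]]'; python3 -c "
from h import *;from plant import r
plan(r,[.520,.0440,.199],-87.8)"
```

```text
clock: 3.35
tool_pos: [0.5514, -0.2288, 0.0697]
eef_rot: [-0.649, 0.76, -0.0, -0.0]
contact_force: [0.4, 0.0, -0.6]
opening: 0.152
clock: 4.35
tool_pos: [0.5519, -0.229, 0.2011]
eef_rot: [-0.649, 0.76, -0.001, 0.001]
contact_force: [-0.1, -0.4, -1.3]
opening: 0.155
t 4.35 pos [ 0.5519 -0.229   0.2011] xang -99.01 q [ 0.3   0.71  0.02  1.71 -0.02  0.73 -1.39]
turn [-0.0023 -0.0007 -0.1957] shift [-0.2647  0.0742  0.0018] F [-0.1 -0.4 -1.3]
```

```bash
python3 -m pendant '[[[0,0,-0.01],[-0.01,0.003,0],0],[[0,0,-0.03],[-0.028,0.01,0],0],[[0,0,-0.06],[-0.055,0.02,0],0],[[0,0,-0.09],[-0.085,0.03,0],0],[[0,0,-0.12],[-0.115,0.04,0],0],[[0,0,-0.15],[-0.14,0.048,0],0],[[0,0,-0.18],[-0.16,0.055,0],0],[[0,0,-0.19],[-0.172,0.059,0],0],[[0,0,-0.196],[-0.177,0.06,0],0],[[0,0,-0.196],[-0.177,0.06,0],0]]'; python3 -m pendant '[[[0,0,0],[0,0,0],0],[[0,0,0],[0,0,0],0],[[0,0,0],[0,0,0],0]]'
python3 - <<'E'
from h import *;from plant import r
plan(r,[.520,.0440,.199],-87.8)
s=r.get_state();d=wristcam(r.snapshot("wrist"),s["tool_pos"],s["eef_rot"]);pickle.dump(d,open("w2.pkl","wb"));
im=cv2.resize(d["image"],(800,600),interpolation=cv2.INTER_CUBIC);cv2.imwrite("pics/w2.png",im[:,:,::-1])
E
```

```text
clock: 5.35
tool_pos: [0.5198, -0.0443, 0.1995]
eef_rot: [0.721, -0.693, -0.0, 0.0]
contact_force: [0.8, -0.3, -1.2]
opening: 0.154
clock: 5.65
tool_pos: [0.5199, -0.0457, 0.1997]
eef_rot: [0.72, -0.694, 0.0, 0.0]
contact_force: [-0.6, -0.1, -1.0]
opening: 0.15
t 5.65 pos [ 0.5199 -0.0457  0.1997] xang -87.88 q [-0.    0.62  0.    1.93  0.    0.59 -1.53]
turn [-0.0001 -0.0006 -0.0014] shift [-0.0896 -0.0034  0.0006] F [-0.6 -0.1 -1. ]
```

View pics/w2.png

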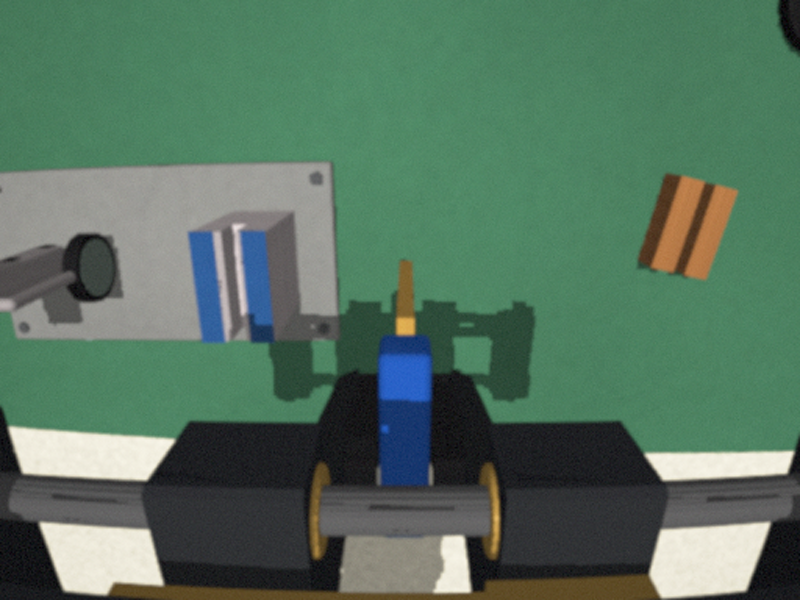

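Run:
```python
from h import *
d=pickle.load(open("w2.pkl","rb"));K=lambda l:np.array(l)*.64-.2
p=ray(d,K([(190,232),(264,230),(273,340),(203,342)]),.082);print(p.round(4),p.mean(0).round(4))
v=p[0]+p[1]-p[2]-p[3];print("yaw",np.degrees(np.arctan2(v[1],v[0])))
v=p[0]+p[3]-p[1]-p[2];print("yaw",np.degrees(np.arctan2(-v[0],v[1])))
b=ray(d,K([(379,352),(431,352)]),.2192);print("bar+x end",b.round(4))
b=ray(d,K([(379,337),(431,337)]),.2032);print("bar+x end low",b.round(4))
b=ray(d,K([(397,334),(415,334)]),.2032);print("plate end top",b.round(4))
b=ray(d,K([(401,261),(411,261)]),.138);print("plate end bottom",b.round(4))
q=ray(d,K([(331,162),(339,338)]),.01);print("plate edge",q.round(4),np.degrees(np.arctan2(*(q[0]-q[1])[[1,0]])))
```

```text
[[0.5493 0.0633 0.082 ]
 [0.5514 0.025  0.082 ]
 [0.4917 0.0229 0.082 ]
 [0.4889 0.0616 0.082 ]] [0.5203 0.0432 0.082 ]
yaw 1.7743062887531482
yaw 3.594041604857676
bar+x end [[ 0.5483 -0.0393  0.2192]
 [ 0.5488 -0.0523  0.2192]]
bar+x end low [[ 0.5457 -0.0386  0.2032]
 [ 0.5463 -0.0532  0.2032]]
plate end top [[ 0.5468 -0.0436  0.2032]
 [ 0.547  -0.0487  0.2032]]
plate end bottom [[ 0.5516 -0.0442  0.138 ]
 [ 0.5518 -0.0482  0.138 ]]
plate edge [[ 0.5813  0.0008  0.01  ]
 [ 0.4641 -0.0041  0.01  ]] 2.370237510630351
```

```bash
python3 -m pendant '[[[0,0,-0.002],[-0.01,-0.002,0],0],[[0,0,-0.003],[-0.03,-0.003,0],0],[[0,0,-0.003],[-0.055,-0.004,0],0],[[0,0,-0.003],[-0.075,-0.006,0],0],[[0,0,-0.003],[-0.086,-0.0064,0],0],[[0,0,-0.003],[-0.0893,-0.0064,0.01],0],[[0,0,-0.003],[-0.0893,-0.0064,0.025],0],[[0,0,-0.003],[-0.0893,-0.0064,0.04],0],[[0,0,-0.003],[-0.0893,-0.0064,0.048],0],[[0,0,-0.003],[-0.0893,-0.0064,0.05],0]]'; python3 -m pendant '[[[0,0,0],[0,0,0],0],[[0,0,0],[0,0,0],0]]'
python3 - <<'E'
from h import *;from plant import r
plan(r,[.523,.0437,.1217],-87.8)
d=r.snapshot("scene");pickle.dump(d,open("s2.pkl","wb"))
a=d["image"][130:220,235:340];a=cv2.resize(a,None,fx=6,fy=6,interpolation=cv2.INTER_CUBIC);cv2.imwrite("pics/s2.png",a[:,:,::-1])
E
```

```text
clock: 6.7
tool_pos: [0.5221, 0.0439, 0.1485]
eef_rot: [0.721, -0.693, -0.0, 0.001]
contact_force: [-0.1, -0.1, -1.1]
opening: 0.154
clock: 6.9
tool_pos: [0.5232, 0.0446, 0.1501]
eef_rot: [0.722, -0.692, 0.0, -0.0]
contact_force: [0.7, -0.4, -1.9]
opening: 0.152
t 6.9 pos [0.5232 0.0446 0.1501] xang -87.63 q [-0.18  0.71  0.01  1.96 -0.02  0.47 -1.68]
turn [-0.0009 -0.0001  0.0029] shift [0.0009 0.0002 0.0284] F [ 0.7 -0.4 -1.9]
```

View pics/s2.png

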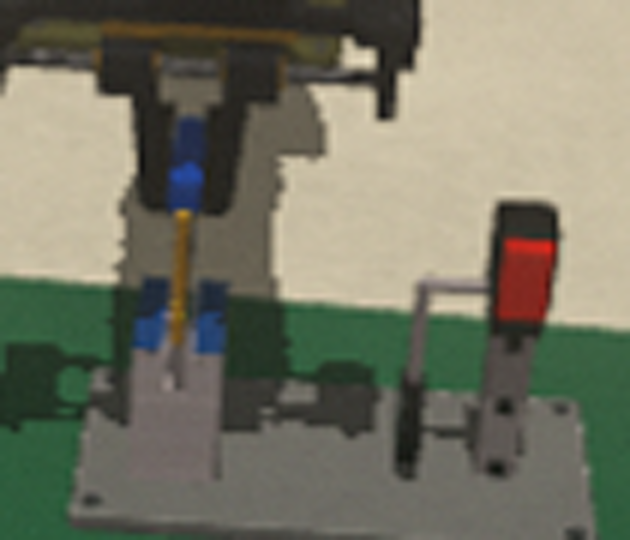

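The plate (column ~178) hangs centred over the slot between the blue edges (135–225). Lowering.

```bash
python3 -m pendant '[[[0,0,0],[0.0005,0,0.004],0],[[0,0,0],[0.0005,0,0.008],0],[[0,0,0],[0.0005,0,0.011],0],[[0,0,0],[0.0005,0,0.014],0],[[0,0,0],[0.0005,0,0.016],0],[[0,0,0],[0.0005,0,0.016],0]]';python3 -m pendant '[[[0,0,0],[0,0,0.003],0],[[0,0,0],[0,0,0.006],0],[[0,0,0],[0,0,0.009],0],[[0,0,0],[0,0,0.011],0],[[0,0,0],[0,0,0.012],0],[[0,0,0],[0,0,0.012],0]]'; python3 -c "
from h import *;from plant import r
plan(r,[.523,.0437,.1217],-87.8)"
```

```text
clock: 7.55
tool_pos: [0.5226, 0.0444, 0.1334]
eef_rot: [0.722, -0.692, -0.0, 0.0]
contact_force: [-0.3, 0.8, -2.4]
opening: 0.149
clock: 8.15
tool_pos: [0.5228, 0.0444, 0.1217]
eef_rot: [0.722, -0.692, 0.0, 0.0]
contact_force: [1.0, -0.4, -2.3]
opening: 0.15
t 8.15 pos [0.5228 0.0444 0.1217] xang -87.6 q [-0.18  0.76  0.01  1.98 -0.02  0.4  -1.68]
turn [-0.     -0.0001  0.0034] shift [ 0.0007 -0.0001  0.    ] F [ 1.  -0.4 -2.3]
```

```bash
python3 -m pendant '[[[0,0,0],[0,0,0.001],0],[[0,0,0],[0,0,0.002],0],[[0,0,0],[0,0,0.002],0],[[0,0,0],[0,0,0.002],0]]'
```

```text
clock: 8.55
tool_pos: [0.5231, 0.0444, 0.1215]
eef_rot: [0.722, -0.692, 0.001, -0.001]
contact_force: [-3.4, -0.9, 16.7]
opening: 0.151
```

```bash
python3 -m pendant '[[[0,0,0],[0,0,-0.0015],0],[[0,0,0],[0,0,-0.0015],0.5],[[0,0,0],[0,0,-0.0015],0.5],[[0,0,0],[0,0,-0.0015],0.5],[[0,0,0],[0,0,-0.0015],0.5],[[0,0,0],[0,0,-0.0015],0.5]]'; python3 -m pendant '[[[0,0,0],[0,0,-0.01],0.5],[[0,0,0],[0,0,-0.03],0.5],[[0,0,0],[0,0,-0.06],0.6],[[0,0,0],[0,0,-0.09],0.8],[[0,0,0],[0,0,-0.12],1],[[0,0,0],[0,0,-0.14],1],[[0,0,0],[0,0,-0.15],1],[[0,0,0],[0,0,-0.15],1],[[0,0,0],[0,0,-0.15],1],[[0,0,0],[0,0,-0.15],1]]'
python3 - <<'E'
from h import *;from plant import r
plan(r,[.5133,.1945,.28],2.3)
s=r.get_state();d=wristcam(r.snapshot("wrist"),s["tool_pos"],s["eef_rot"]);pickle.dump(d,open("w3.pkl","wb"));
im=cv2.resize(d["image"],(800,600),interpolation=cv2.INTER_CUBIC);cv2.imwrite("pics/w3.png",im[:,:,::-1])
E
```

```text
clock: 9.15
tool_pos: [0.5228, 0.0444, 0.1211]
eef_rot: [0.722, -0.692, -0.0, 0.0]
contact_force: [-0.4, 0.2, 1.0]
opening: 0.501
clock: 10.15
tool_pos: [0.522, 0.0443, 0.27]
eef_rot: [0.722, -0.692, -0.001, 0.001]
contact_force: [-0.2, -0.8, 0.3]
opening: 1.0
t 10.15 pos [0.522  0.0443 0.27  ] xang -87.6 q [-0.19  0.52  0.03  1.85 -0.02  0.78 -1.68]
turn [ 0.0023  0.0017 -1.569 ] shift [-0.1504  0.0024 -0.01  ] F [-0.2 -0.8  0.3]
```

View pics/w3.png

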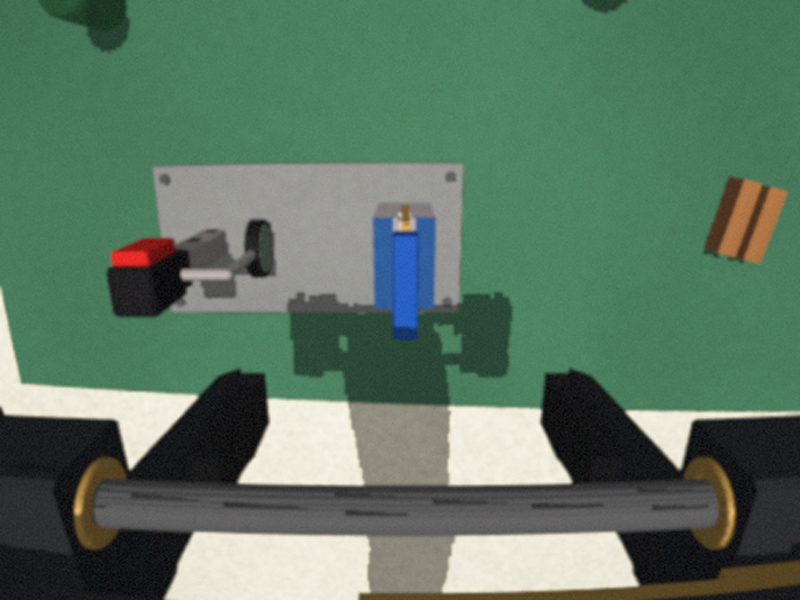

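Run:
```python
from h import *
d=pickle.load(open("w3.pkl","rb"));K=lambda l:np.array(l)*.64-.2
for n,l,z in(("pillar",[(374,216),(436,217),(435,310),(376,309)],.082),("bar",[(391,233),(418,233),(417,328),(393,328)],.140),("plate",[(153,166),(463,163),(461,311),(175,312)],.01),("head",[(111,266),(172,266),(158,314),(112,316)],.146)):
    p=ray(d,K(l),z);print(n,p[:,:2].round(4).tolist(),p.mean(0).round(4))
```

```text
pillar [[0.5503, 0.0636], [0.5512, 0.0244], [0.489, 0.0213], [0.4881, 0.0608]] [0.5196 0.0425 0.082 ]
bar [[0.5512, 0.0514], [0.5518, 0.0373], [0.4984, 0.0352], [0.4978, 0.0486]] [0.5248 0.0431 0.14  ]
plate [[0.5717, 0.2386], [0.5813, 0.0015], [0.4636, -0.0056], [0.4528, 0.2317]] [0.5174 0.1166 0.01  ]
head [[0.5293, 0.2021], [0.5305, 0.1675], [0.5028, 0.1784], [0.5004, 0.2056]] [0.5157 0.1884 0.146 ]
```

Run:
```python
from h import *
from plant import r
d=pickle.load(open("w3.pkl","rb"));im=d["image"].astype(int)
for c in(259,):
  for a,b in((128,154),(206,222)): print([(i,*im[i,c]) for i in range(a,b)])
print("pillar col");
for c in(244,273): print([(i,*im[i,c]) for i in list(range(134,142))+list(range(193,202))])
for y in(147.5,209.5,213,216,217): print(y,ray(d,[(258.5,y)],.14).round(4))
t=r.snapshot("top");pickle.dump(t,open("t3.pkl","wb"))
a=cv2.resize(t["image"][200:265,158:262],None,fx=7,fy=7,interpolation=cv2.INTER_CUBIC);cv2.imwrite("pics/t3.png",a[:,:,::-1])
```

```text
[(128, np.int64(152), np.int64(151), np.int64(144)), (129, np.int64(147), np.int64(143), np.int64(142)), (130, np.int64(138), np.int64(129), np.int64(120)), (131, np.int64(127), np.int64(108), np.int64(85)), (132, np.int64(125), np.int64(99), np.int64(57)), (133, np.int64(123), np.int64(95), np.int64(49)), (134, np.int64(124), np.int64(98), np.int64(49)), (135, np.int64(122), np.int64(96), np.int64(42)), (136, np.int64(120), np.int64(94), np.int64(40)), (137, np.int64(120), np.int64(94), np.int64(44)), (138, np.int64(122), np.int64(96), np.int64(47)), (139, np.int64(124), np.int64(97), np.int64(49)), (140, np.int64(119), np.int64(92), np.int64(43)), (141, np.int64(142), np.int64(108), np.int64(48)), (142, np.int64(180), np.int64(137), np.int64(64)), (143, np.int64(182), np.int64(141), np.int64(65)), (144, np.int64(205), np.int64(158), np.int64(74)), (145, np.int64(218), np.int64(169), np.int64(77)), (146, np.int64(211), np.int64(164), np.int64(83)), (147, np.int64(169), np.int64(135), np.int64(90)), (148, np.int64(98), np.int64(87), np.int64(98)), (149, np.int64(36), np.int64(60), np
[... 2186 characters left out ...]
39)), (140, np.int64(59), np.int64(97), np.int64(152)), (141, np.int64(52), np.int64(95), np.int64(156)), (193, np.int64(43), np.int64(90), np.int64(151)), (194, np.int64(53), np.int64(98), np.int64(159)), (195, np.int64(47), np.int64(92), np.int64(153)), (196, np.int64(53), np.int64(89), np.int64(147)), (197, np.int64(64), np.int64(88), np.int64(129)), (198, np.int64(74), np.int64(82), np.int64(96)), (199, np.int64(74), np.int64(81), np.int64(75)), (200, np.int64(58), np.int64(75), np.int64(63)), (201, np.int64(42), np.int64(70), np.int64(53))]
147.5 [[0.5526 0.0446 0.14  ]]
209.5 [[0.4983 0.0423 0.14  ]]
213 [[0.495  0.0422 0.14  ]]
216 [[0.4922 0.0421 0.14  ]]
217 [[0.4913 0.042  0.14  ]]
```

```bash
python3 -m pendant '[[[0,0,-0.1],[-0.008,0,0],1],[[0,0,-0.24],[-0.02,0,0],1],[[0,0,-0.38],[-0.04,0,0],1],[[0,0,-0.52],[-0.055,0.001,0],1],[[0,0,-0.66],[-0.07,0.001,0],1],[[0,0,-0.8],[-0.085,0.001,0],1],[[0,0,-0.94],[-0.1,0.001,0],1],[[0,0,-1.08],[-0.115,0.001,0],1],[[0,0,-1.22],[-0.13,0.001,0],1],[[0,0,-1.36],[-0.14,0.001,0],1]]'; python3 -m pendant '[[[0,0,-0.1],[0,0,0],1],[[0,0,-0.19],[0,0.007,0],1],[[0,0,-0.21],[0,0.008,0],1],[[0,0,-0.21],[0,0.008,0],1],[[0,0,-0.21],[0,0.008,0],1],[[0,0,-0.21],[0,0.008,0],1]]'
python3 - <<'E'
from h import *;from plant import r
plan(r,[.5153,.192,.112],2.3)
s=r.get_state();d=wristcam(r.snapshot("wrist"),s["tool_pos"],s["eef_rot"]);pickle.dump(d,open("w4.pkl","wb"));
im=cv2.resize(d["image"],(800,600),interpolation=cv2.INTER_CUBIC);cv2.imwrite("pics/w4.png",im[:,:,::-1])
E
```

```text
clock: 11.25
tool_pos: [0.5155, 0.1854, 0.2705]
eef_rot: [0.997, -0.081, -0.001, -0.0]
contact_force: [0.4, -0.8, 1.1]
opening: 1.0
clock: 11.85
tool_pos: [0.5146, 0.1766, 0.2711]
eef_rot: [1.0, 0.02, 0.0, -0.0]
contact_force: [-0.0, 0.4, 0.4]
opening: 1.001
t 11.85 pos [0.5146 0.1766 0.2711] xang 2.31 q [-0.15  0.57 -0.43  1.77  0.3   0.86 -0.68]
turn [-0.0001 -0.      0.0002] shift [ 0.0013 -0.0154  0.1591] F [-0.   0.4  0.4]
```

View pics/w4.png

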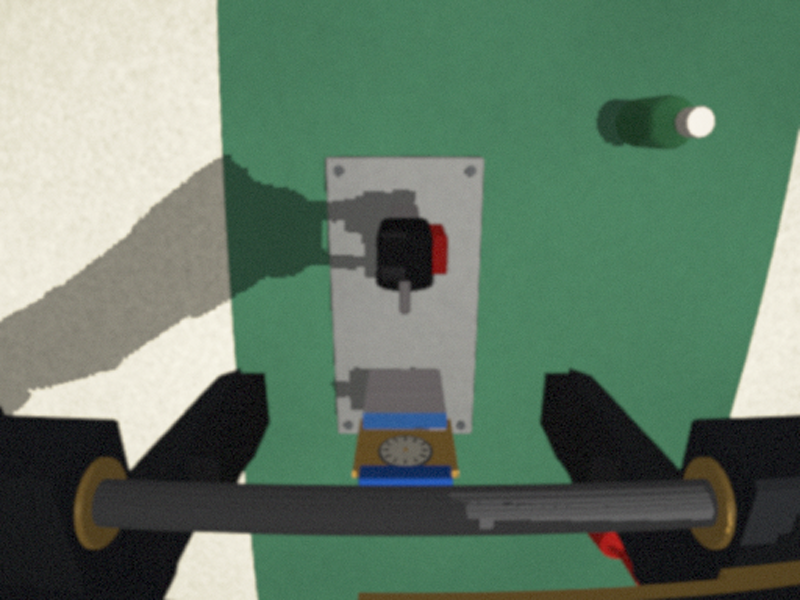

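Wrist view shows the carrier seated with its dial facing the loupe (plate ends 353–459, centred on the pillar edges 362–447), and the head at (405,255) with its red button on +x.

Run:
```python
from h import *
from plant import r
d=pickle.load(open("w4.pkl","rb"));K=lambda l:np.array(l)*.64-.2;im=d["image"].astype(int)
for n,l,z in(("head",[(378,234),(433,234),(432,290),(378,290)],.146),("plate",[(326,158),(484,158),(470,433),(340,433)],.01),("rod",[(399,305),(410,305)],.105),("spray",[(699,122)],.095),("slotedge",[(362,412),(447,412)],.082),("bar low",[(359,466),(453,466)],.124),("bar top",[(358,484),(454,484)],.14)):
    p=ray(d,K(l),z);print(n,p[:,:2].round(4).tolist(),p.mean(0).round(4))
print([(i,im[i,258].sum()) for i in range(134,190,2)])
```

```text
head [[0.4997, 0.2051], [0.528, 0.2063], [0.5292, 0.1761], [0.5005, 0.1749]] [0.5144 0.1906 0.146 ]
plate [[0.453, 0.235], [0.5718, 0.2397], [0.5801, 0.0019], [0.4637, -0.0028]] [0.5172 0.1185 0.01  ]
rod [[0.512, 0.153], [0.5188, 0.1532]] [0.5154 0.1531 0.105 ]
spray [[0.6876, 0.2726]] [0.6876 0.2726 0.095 ]
slotedge [[0.4883, 0.0625], [0.5496, 0.065]] [0.519  0.0637 0.082 ]
bar low [[0.4897, 0.0466], [0.5515, 0.049]] [0.5206 0.0478 0.124 ]
bar top [[0.4904, 0.0446], [0.5509, 0.0471]] [0.5207 0.0459 0.14  ]
[(134, np.int64(258)), (136, np.int64(244)), (138, np.int64(224)), (140, np.int64(50)), (142, np.int64(22)), (144, np.int64(71)), (146, np.int64(40)), (148, np.int64(58)), (150, np.int64(97)), (152, np.int64(88)), (154, np.int64(73)), (156, np.int64(82)), (158, np.int64(51)), (160, np.int64(39)), (162, np.int64(68)), (164, np.int64(71)), (166, np.int64(34)), (168, np.int64(61)), (170, np.int64(72)), (172, np.int64(105)), (174, np.int64(121)), (176, np.int64(110)), (178, np.int64(110)), (180, np.int64(234)), (182, np.int64(292)), (184, np.int64(290)), (186, np.int64(294)), (188, np.int64(285))]
```

```bash
python3 -m pendant '[[[0,0,0],[0.0014,-0.007,0.01],1],[[0,0,0],[0.0014,-0.0144,0.03],1],[[0,0,0],[0.0014,-0.0144,0.06],1],[[0,0,0],[0.0014,-0.0144,0.09],1],[[0,0,0],[0.0014,-0.0144,0.12],1],[[0,0,0],[0.0014,-0.0144,0.145],1],[[0,0,0],[0.0014,-0.0144,0.156],1],[[0,0,0],[0.0014,-0.0144,0.159],1],[[0,0,0],[0.0014,-0.0144,0.159],1]]'; python3 -m pendant '[[[0,0,0],[0,0,0],0.6],[[0,0,0],[0,0,0],0.6],[[0,0,0],[0,0,0],0.5],[[0,0,0],[0,0,0],0.48]]'; python3 -c "
from h import *;from plant import r
plan(r,[.5154,.191,.112],2.3)"
```

```text
clock: 12.8
tool_pos: [0.5156, 0.1912, 0.1123]
eef_rot: [1.0, 0.021, 0.0, -0.0]
contact_force: [0.2, 0.1, -1.4]
opening: 0.998
clock: 13.2
tool_pos: [0.5157, 0.1908, 0.1127]
eef_rot: [1.0, 0.02, 0.0, -0.0]
contact_force: [-0.6, 0.1, -0.2]
opening: 0.662
t 13.2 pos [0.5157 0.1908 0.1127] xang 2.34 q [-0.26  0.8  -0.29  1.9   0.45  0.5  -0.83]
turn [-0.0003 -0.0009  0.0006] shift [-0.0003 -0.0002  0.0007] F [-0.6  0.1 -0.2]
```

```bash
python3 -m pendant '[[[0,0,0],[0,0,0],0.3],[[0,0,0],[0,0,0],0.2],[[0,0,0],[0,0,0],0],[[0,0,0],[0,0,0],0],[[0,0,0],[0,0,0],0],[[0,0,0],[0,0,0],0],[[0,0,0],[0,0,0],0],[[0,0,0],[0,0,0],0],[[0,0,0],[0,0,0],0],[[0,0,0],[0,0,0],0]]' 30
```

```text
clock: 14.2
tool_pos: [0.5144, 0.1907, 0.1123]
eef_rot: [1.0, 0.021, -0.001, 0.0]
contact_force: [-5.5, 0.1, 5.5]
opening: 0.342
```

```bash
python3 -m pendant '[[[0,0,0],[-0.001,0,-0.002],0],[[0,0,0],[-0.001,0,-0.005],0],[[0,0,0],[-0.001,0,-0.008],0],[[0,0,0],[-0.001,0,-0.01],0],[[0,0,0],[-0.001,0,-0.01],0],[[0,0,0],[-0.001,0,-0.01],0]]'
python3 - <<'E'
from plant import r
import numpy as np
s=r.get_state();print(s["contact_force"],s["moment"],s["opening"])
E
```

```text
clock: 14.8
tool_pos: [0.5143, 0.1907, 0.1223]
eef_rot: [1.0, 0.021, -0.0, 0.0]
contact_force: [-2.8, -0.2, -3.8]
opening: 0.344
[-2.79499074 -0.24242554 -3.7503077 ] [ 0.08936948 -0.3241623  -0.04431117] 0.3443909562670477
```

```bash
python3 -m pendant '[[[0,0,0],[0,0,-0.006],0],[[0,0,0],[0,0,-0.013],0],[[0,0,0],[0,0,-0.021],0],[[0,0,0],[0,0,-0.029],0],[[0,0,0],[0,0,-0.037],0],[[0,0,0],[0,0,-0.045],0],[[0,0,0],[0,0,-0.051],0],[[0,0,0],[0,0,-0.056],0],[[0,0,0],[0,0,-0.058],0],[[0,0,0],[0,0,-0.058],0]]'; python3 -m pendant '[[[0,0,0],[0,0,-0.001],0],[[0,0,0],[0,0,-0.002],0],[[0,0,0],[0,0,-0.0025],0],[[0,0,0],[0,0,-0.0025],0]]'
```

```text
clock: 15.8
tool_pos: [0.5143, 0.1907, 0.1805]
eef_rot: [1.0, 0.021, 0.0, 0.0]
contact_force: [-2.8, 1.2, -5.0]
opening: 0.343
clock: 16.2
tool_pos: [0.5143, 0.1907, 0.1825]
eef_rot: [1.0, 0.021, -0.0, 0.0]
contact_force: [-2.1, 0.5, -6.8]
opening: 0.341
```

```bash
python3 -m pendant '[[[0,0,0],[0,0,-0.0005],0],[[0,0,0],[0,0,-0.001],0],[[0,0,0],[0,0,-0.001],0],[[0,0,0],[0,0,-0.001],0]]'
python3 - <<'E'
from h import *;from plant import r
d=r.snapshot("scene");pickle.dump(d,open("s5.pkl","wb"))
a=d["image"][120:220,235:340];a=cv2.resize(a,None,fx=6,fy=6,interpolation=cv2.INTER_CUBIC);cv2.imwrite("pics/s5.png",a[:,:,::-1])
E
```

```text
clock: 16.6
tool_pos: [0.5142, 0.1906, 0.1828]
eef_rot: [1.0, 0.021, -0.001, 0.0]
contact_force: [1.3, 2.7, -22.8]
opening: 0.339
```

View pics/s5.png

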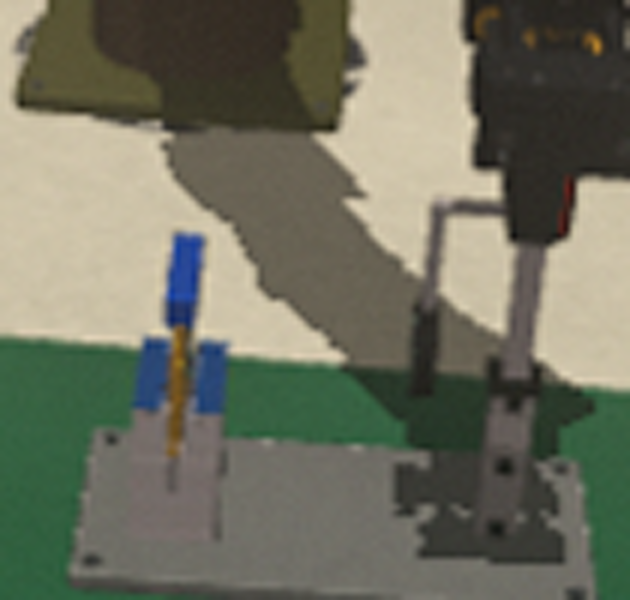

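Run:
```python
from h import *
from plant import r
d=pickle.load(open("s5.pkl","rb"))
c=np.array([.5203,.0437,0]);u=np.array([.9992,.040,0])
for n,a,z in(("plate low corner home",.0355,.06),("slot floor front",.03,.06),("mouth front",.03,.082),("bar top +x end",.0305,.14),("bar top -x end",-.0295,.14),("bar low +x",.0305,.124)):
    p=cv2.projectPoints((c+u*a+[0,0,z])[None],cv2.Rodrigues(d["R"])[0],d["t"],d["mtx"],d["dist"])[0].ravel();print(n,((p-[235,120])*6+3).round(0))
s=r.get_state();print(s["clock"],s["tool_pos"],s["contact_force"],s["opening"])
```

```text
plate low corner home [174. 465.]
slot floor front [175. 458.]
mouth front [177. 417.]
bar top +x end [182. 305.]
bar top -x end [190. 237.]
bar low +x [181. 337.]
16.65 [0.5141631  0.19065488 0.18281188] [  0.81306039   3.05732998 -22.86697447] 0.3404338492242812
```

The loupe is against its end stop, since the pull jumped from 7 N to 23 N, and the carrier's lower corner sits where a fully home plate should be. Handing in.

```bash
python3 -c "
from plant import r
print(r.finish_job())"
```

```text
the job is handed in; nothing more can be done
None
```

I did the whole job in the order asked and handed it in at about 16.7 s of the 48 s allowed. The spray bottle, blower and oil cups were never touched.

**Carrier:** I slid it down into the slot until it met the floor. The push rose to about 17 N at the height expected for fully home, and I then let go. The wrist picture taken before gripping the head showed the dial facing the loupe. The carrier's grip bar measured about 1 mm off the slot's centre along x, within what I can measure, so I left it.

**Loupe:** I squeezed the button with 30 N and pulled the head up. It slid about 70 mm, passing the first stop freely under a 4–7 N pull. The pull then jumped to about 23 N with almost no more movement, which is the second stop. The arm was still pulling and squeezing when I handed in.

**Checks that didn't fully agree:**
- **Jaw opening:** it read about 30 mm on the head, where 32 mm was expected with the button pressed. It had also read about 0.7 mm low on the carrier, so I put this down mostly to the reading or to pads giving. The head sliding past the first stop shows the catch was free.
- **Carrier depth in the last picture:** its lower corner appeared about 1 pixel higher than calculated, and so did the slot mouth. I took that as calibration error.

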